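Finish the pyramid of tins in the goldsmith's stock tray

ROBOT

A 6-joint arm with a two-finger parallel gripper is mounted at the origin on the work surface. World frame = base frame: x ahead of the robot, y to its left, z up, the work surface at z = 0. Lengths are in m, angles in rad, forces in N, time in s.
With the tool pointing down it reaches from about 0.25 to 0.725 m from the base axis. Payload 9.7 kg.
Tool frame: the origin (TCP) lies at the very end of the fingers, on their centre line; the grasp point (between the pads) lies 19 mm behind it; z points along the fingers, y is the direction in which the jaws open and shut (so a half turn about z gives the same grasp; the last joint's range is limited). The gripper opens to 85 mm and grips with 20 to 120 N. Pads are 22 mm wide; open, the fingers measure 114 mm over their backs; the gripper's body (76 mm by 85 mm) begins 54 mm behind the grasp point. The pads swing forward as they close: fully open they stand 13 mm farther back than shut.
Start: joints at [1.314, 0.087, 0.176, 1.66, 0, 1.571], TCP at [0.14, 0.532, 0.231] pointing down, gripper open.
Joint ranges: [-3.13, 3.13], [-0.85, 1.81], [-1.15, 1.24], [-2.2, 2.28], [-1.44, 1.52], [-3.14, 3.14]. Speed limits (rad/s): [2.22, 2.22, 2.57, 3.14, 3.14, 3.14].

INTERFACE

Orientations are given as a rotation vector (axis times angle).
In Python, from bench import arm, viewer, finder gives the robot as it stands. The module is installed in compiled form; this text tells all that it offers.
- The arm moves only by the tool drive_tool, never from a script. Its argument "steps" is a list of rows, each a list of 3 entries, a list of its own where there are three numbers: the shift along the tool's x, y, z in mm, then the turn about the tool's z in rad, then the finger opening in mm, from 0 to 85.4. A call has 1 to 10 rows; each row is the pose to reach, as a shift and turn from the pose measured when the call began, along the tool's axes at that moment; what a row does not reach only later rows make up. A row lasts 1/8 s, in which the tool goes at most 62.5 mm and 10.7 degrees, less where a joint would pass 70% of its speed; a pose out of reach is approached as far as the arm can. A call with a gripper value outside its range is refused whole. The fingers move at their own pace and stop on an object; the grip force is fixed at half the most. Time passes only in rows, so rows that repeat a pose let the fingers close. It gives the time, the measured TCP pose, the force and the opening at its end, in the units of the state.
- arm.observe(): the state, without advancing time (a new reading comes with each control period).
- viewer.snapshot(name): name is "side" or "top"; returns the picture (480x640x3 uint8, red, green, blue); there is no depth.
- viewer.camera_model(name): a dict with "intrinsics" (3x3 intrinsics, pixels), "origin" and "rotation" of the camera in the world. Camera axes: x right, y up, looking along -z (the intrinsics and any distortion apply to the point x, -y, -z); pixel columns grow to the right and rows downward; lengths in m; the calibration is good to about 2 mm. A picture is of the moment at which its call begins. camera_model takes no time and is no camera call.
- arm.sign_off(): hands the job in, once; it reports no verdict.
Trained networks look in the newest picture that a camera, given by its name, has taken for a name from the list of things; names that differ only in an ending like _2 or _b are one class to them, and where a whole thing is asked for, a point or a joint stands for the part that bears it (a point fixed in the world has none). Each returns a list of dicts, best first, with "p" (0 to 1); they miss things now and then, are a little off and sometimes report something else, mostly with a low value. They report only what shows in the picture. A call takes as long as a camera call. They do not tell look-alikes from the thing itself.
- finder.recognise(camera, target): "box" ([left, top, right, bottom] in pixels, round what is visible of it).
The state is a dict: "time_s": time; "qpos": joint angles; "qvel": joint speeds; "tau": joint torques, N m; "ee_pos": TCP position; "ee_rot": TCP orientation; "force": force on the tool from outside, world axes, zero at the start; "moment": the same for the moment, N m; "finger_gap": finger opening in m.
Only numpy, scipy, OpenCV 4.12 (cv2) and the standard library are available. Lean on these libraries where they do the work, as an engineer would, in place of code of your own. Each camera call takes 0.05 s, during which the arm holds its last target. There are 200 camera calls.

TASK

Finish the pile of tins in the green tray: take the two loose tins of the same size (not the slimmer one) and lay one on its side in the empty gap of the second row, then the other in the gap on top, so that the six tins make a pyramid with their ends in line and every lid facing the same way as on the pile. Set the tins down rather than dropping them, without letting any tin roll away, and leave the other things on the bench where they are.

Things in the scene. Friction and masses are not known exactly. Their poses are not given: they have to be found in the camera images.
- tray: Green sheet-steel stock tray, fixed, open at the top. Origin: centre of its underside, on the bench. The bottom row of tins lies side by side along its y axis, their axes along its x axis; its -x side is the side the lids face, which looks towards the robot. Inside 70 mm (x) by 206 mm (y), floor 3 mm thick; walls 2 mm thick: the two y ends 45 mm high, the two long sides only 13 mm high, so that the ends of the tins stand free.
- tin_right_center (a point): Part of the pile: bottom row, at about y = -68 mm in the tray's frame. A round slip-lid tin of bare metal with a blank brown paper label, 66 mm diameter, 56 mm long, flat closed ends, lying on its side, lid towards -x of the tray. This point is its centre. Loose, held only by the tray's walls and its neighbours (about 2 mm of play between tins).
- tin_middle_center (a point): Part of the pile: the same tin, bottom row, in the middle (y = 0 in the tray's frame). This point is its centre, 36 mm above the bench.
- tin_left_center (a point): Part of the pile: the same tin, bottom row, at about y = +68 mm in the tray's frame. This point is its centre.
- tin_upper_center (a point): Part of the pile: the same tin, the only one of the second row, resting in the gap between the middle and left tins (about y = +34 mm in the tray's frame). This point is its centre, about 93 mm above the bench. The gap between the middle and right tins (y = -34 mm) is empty; a tin that rests there also has its centre about 93 mm above the bench, and one resting on the two tins of the second row about 149 mm.
- tin_a_center (a point): One of the two loose tins to be stacked, lying on its side on the bench, free to roll. Lying tin of the same kind (66 mm diameter, 56 mm long, 0.15 to 0.31 kg, flat closed ends; its own x axis is its axis, the lid at its -x end). This point is its centre, half-way along its axis and 33 mm above what it lies on. It can be gripped across its two flat ends (56 mm) from above.
- tin_b_center (a point): The other loose tin to be stacked, lying on its side on the bench, free to roll. Lying tin of the same kind (66 mm diameter, 56 mm long, 0.15 to 0.31 kg, flat closed ends; its own x axis is its axis, the lid at its -x end). This point is its centre, half-way along its axis and 33 mm above what it lies on.
- tin_a_lid (a point): Centre of the lid face of that first loose tin, 28 mm from its centre. The lid is a bare metal band 17 mm wide without paper on it.
- tin_b_lid (a point): Centre of the lid face of the other loose tin, 28 mm from its centre.
- tin_slim_center (a point): Bystander, not for the pile: a slimmer lying tin, 50 mm diameter, 56 mm long. This point is its centre, 25 mm above the bench.
- tin_tall: Bystander: a taller tin standing upright, 66 mm diameter, 92 mm high. Origin: centre of its underside.
- bench_block: Bystander: flat steel bench block 80 x 80 x 18 mm. Origin: centre of its underside.
- solder_block: Bystander: red-brown soldering block 70 x 140 x 32 mm. Origin: centre of its underside.
- caliper: Bystander: steel vernier caliper 230 mm long lying flat, 8 mm high. Origin: middle of its underside.
- hammer: Bystander: hammer 240 mm long lying flat. Origin: on its underside.
- ring_clamp: Bystander: wooden ring clamp 130 mm long, 30 mm high, lying flat. Origin: centre of its underside.
Things that resemble listed ones, but are neither listed nor needed, are in the scene too. What is shaped like the part that bears tin_left_center but orange or yellow is not meant.

How it is judged:
On the way:
1. one of the two loose tins lies in the empty gap of the second row, let go ((((x of tin_a_center in the frame of tray between -0.012 and 0.012 m and y of tin_a_center in the frame of tray between -0.048 and -0.02 m and z of tin_a_center in the frame of tray between 0.0806 and 0.1046 m and angle between the x axis of tin_a_center and the x axis of tray, either way round below 0.25 rad and x of tin_a_lid in the frame of tray below -0.01 m) and contact force between tin_a and the fingers below 0.2 N and linear speed of tin_a below 0.03 m/s) or ((x of tin_b_center in the frame of tray between -0.012 and 0.012 m and y of tin_b_center in the frame of tray between -0.048 and -0.02 m and z of tin_b_center in the frame of tray between 0.0806 and 0.1046 m and angle between the x axis of tin_b_center and the x axis of tray, either way round below 0.25 rad and x of tin_b_lid in the frame of tray below -0.01 m) and contact force between tin_b and the fingers below 0.2 N and linear speed of tin_b below 0.03 m/s))), for 0.2 s.
At the end, for the whole second after the job is handed in: One loose tin lies in the formerly empty gap of the second row, the other on top; all six lie in their places in the tray within 12 mm along the axis and in height and 14 mm sideways, axes within 0.25 rad of the tray's x, the two new lids on its -x side, at rest (under 0.03 m/s) (x of tin_right_center in the frame of tray between -0.012 and 0.012 m and y of tin_right_center in the frame of tray between -0.082 and -0.054 m and z of tin_right_center in the frame of tray between 0.024 and 0.048 m and angle between the x axis of each of tin_right_center, tin_middle_center, tin_left_center, tin_upper_center and the x axis of tray, either way round below 0.25 rad and x of tin_middle_center in the frame of tray between -0.012 and 0.012 m and y of tin_middle_center in the frame of tray between -0.014 and 0.014 m and z of tin_middle_center in the frame of tray between 0.024 and 0.048 m and x of tin_left_center in the frame of tray between -0.012 and 0.012 m and y of tin_left_center in the frame of tray between 0.054 and 0.082 m and z of tin_left_center in the frame of tray between 0.024 and 0.048 m and x of tin_upper_center in the frame of tray between -0.012 and 0.012 m and y of tin_upper_center in the frame of tray between 0.02 and 0.048 m and z of tin_upper_center in the frame of tray between 0.0806 and 0.1046 m and linear speed of each of tin_right, tin_middle, tin_left, tin_upper, tin_a, tin_b below 0.03 m/s and (((x of tin_a_center in the frame of tray between -0.012 and 0.012 m and y of tin_a_center in the frame of tray between -0.048 and -0.02 m and z of tin_a_center in the frame of tray between 0.0806 and 0.1046 m and angle between the x axis of tin_a_center and the x axis of tray, either way round below 0.25 rad and x of tin_a_lid in the frame of tray below -0.01 m) and (x of tin_b_center in the frame of tray between -0.012 and 0.012 m and y of tin_b_center in the frame of tray between -0.014 and 0.014 m and z of tin_b_center in the frame of tray between 0.1371 and 0.1611 m and angle between the x axis of tin_b_center and the x axis of tray, either way round below 0.25 rad and x of tin_b_lid in the frame of tray below -0.01 m)) or ((x of tin_b_center in the frame of tray between -0.012 and 0.012 m and y of tin_b_center in the frame of tray between -0.048 and -0.02 m and z of tin_b_center in the frame of tray between 0.0806 and 0.1046 m and angle between the x axis of tin_b_center and the x axis of tray, either way round below 0.25 rad and x of tin_b_lid in the frame of tray below -0.01 m) and (x of tin_a_center in the frame of tray between -0.012 and 0.012 m and y of tin_a_center in the frame of tray between -0.014 and 0.014 m and z of tin_a_center in the frame of tray between 0.1371 and 0.1611 m and angle between the x axis of tin_a_center and the x axis of tray, either way round below 0.25 rad and x of tin_a_lid in the frame of tray below -0.01 m)))); the robot touches nothing.
It fails at once if a tin is dropped or rolls away: faster than 0.5 m/s with no finger touching it (a fall of some 13 mm) ((contact force between tin_right and the fingers below 0.2 N and linear speed of tin_right above 0.5 m/s) or (contact force between tin_middle and the fingers below 0.2 N and linear speed of tin_middle above 0.5 m/s) or (contact force between tin_left and the fingers below 0.2 N and linear speed of tin_left above 0.5 m/s) or (contact force between tin_upper and the fingers below 0.2 N and linear speed of tin_upper above 0.5 m/s) or (contact force between tin_a and the fingers below 0.2 N and linear speed of tin_a above 0.5 m/s) or (contact force between tin_b and the fingers below 0.2 N and linear speed of tin_b above 0.5 m/s)).
It fails at once if the slim tin, tall tin, bench block, soldering block, caliper, hammer or ring clamp is moved by more than 30 mm (distance of any of tin_slim_center, tin_tall, bench_block, solder_block, caliper, hammer, ring_clamp from where it was at the start of the episode above 0.03 m).
It also fails if it takes over 51 s, if anything falls off the work surface, if the arm or the gripper's body presses on something with over 40 N, if the wrist force passes 120 N, or if a joint passes its speed limit or range.

## Working session

There is one attempt and no reset: what is moved stays moved. The work goes in short steps, Python scripts to look and compute and a tool call to move; the robot and the scene stay as the last step left them, time stands still between calls to the robot, and variables do not carry over. Pictures are saved under pics/ and viewed, about 8 in all and at most 12, crops included, and the job is handed in when it is done.

Besides the shell and the picture viewer there is one more tool, called as name([rows], argument=value, ...), one row to a line, values as JSON. drive_tool: Moves the arm, as the interface text tells. Its arguments: {"type":"object","properties":{"steps":{"type":"array","items":{"type":"array"}}},"required":["steps"]}

```bash
mkdir -p pics; cat > h.py <<'E'
import numpy as np, cv2
from bench import arm, viewer, finder
def snap(n,f):
    im=viewer.snapshot(n); cv2.imwrite('pics/'+f,cv2.cvtColor(im,cv2.COLOR_RGB2BGR)); return im
def proj(n,P):
    m=viewer.camera_model(n);R=np.array(m['rotation']);c=(np.atleast_2d(P)-m['origin'])@R
    p=c*[1,-1,-1]; u=p@np.array(m['intrinsics']).T; return u[:,:2]/u[:,2:]
def back(n,uv,z):
    m=viewer.camera_model(n);R=np.array(m['rotation']);o=np.array(m['origin'])
    d=np.linalg.inv(np.array(m['intrinsics']))@[uv[0],uv[1],1]; d=R@(d*[1,-1,-1])
    return o+d*(z-o[2])/d[2]
E
python3 - <<'E'
from h import *
for n in('top','side'):
    snap(n,n+'0.png'); print(n,viewer.camera_model(n))
    for t in ['tray','tin_a_center','tin_slim_center','tin_tall','tin_upper_center']:
        print(t,[(np.round(r['box']).tolist(),round(r['p'],2)) for r in finder.recognise(n,t)][:8])
print(arm.observe())
E
```

```text
top {'intrinsics': array([[528.96417688,   0.        , 316.67095152],
       [  0.        , 528.96417688, 239.79642605],
       [  0.        ,   0.        ,   1.        ]]), 'origin': array([ 0.36170102, -0.02246994,  1.31977545]), 'rotation': array([ 0.12458394, -0.11841994, -1.55053721])}
tray [([217.0, 221.0, 311.0, 281.0], 0.71), ([125.0, 238.0, 167.0, 285.0], 0.17)]
tin_a_center [([348.0, 269.0, 377.0, 293.0], 0.6)]
tin_slim_center [([350.0, 205.0, 370.0, 232.0], 0.8)]
tin_tall [([468.0, 178.0, 505.0, 211.0], 0.59)]
tin_upper_center [([232.0, 228.0, 266.0, 260.0], 0.85), ([468.0, 178.0, 504.0, 215.0], 0.43)]
side {'intrinsics': array([[441.20399945,   0.        , 317.40709775],
       [  0.        , 441.20399945, 244.73006453],
       [  0.        ,   0.        ,   1.        ]]), 'origin': array([0.2936922 , 0.71656944, 0.60361249]), 'rotation': array([ 0.24144111, -1.34943263, -2.4863849 ])}
tray [([256.0, 281.0, 356.0, 363.0], 0.61)]
tin_a_center [([355.0, 237.0, 388.0, 268.0], 0.69), ([375.0, 280.0, 417.0, 340.0], 0.29)]
tin_slim_center [([294.0, 234.0, 319.0, 254.0], 0.7)]
tin_tall [([316.0, 164.0, 342.0, 203.0], 0.58)]
tin_upper_center [([274.0, 272.0, 320.0, 317.0], 0.86)]
{'time_s': 0.6, 'qpos': array([ 1.31400053e+00,  8.69248862e-02,  1.75885785e-01,  1.65981356e+00,
       -1.31862459e-05,  1.57080603e+00]), 'qvel': array([ 0.000252  , -0.00102171,  0.001476  , -0.00158628, -0.00120377,
        0.00123874]), 'tau': array([ 3.02689514e-04, -5.19821298e+01,  4.64688921e+01,  1.24725622e-03,
        1.50225151e-04, -6.26838272e-06]), 'ee_pos': array([0.13969113, 0.53195243, 0.23126318]), 'ee_rot': array([ 4.02280840e-01,  3.11572426e+00, -9.04184731e-05]), 'force': array([ 0.33248775,  0.59609393, -0.22154731]), 'moment': array([ 0.02442076, -0.00155595, -0.00331782]), 'finger_gap': 0.08511119544599113}
```

View pics/top0.png

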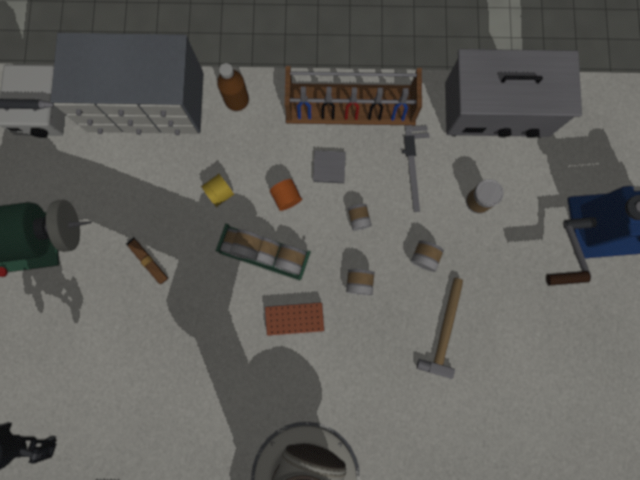

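View pics/side0.png

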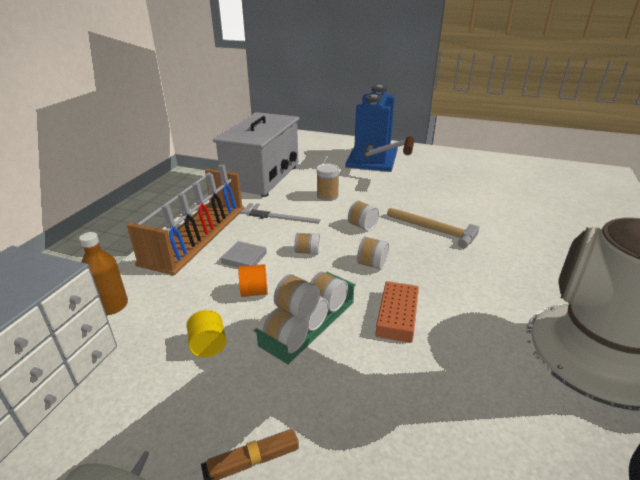

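The top view shows the tray around (263,251), pale-lidded tins at (361,282) and (428,255), and the slim tin at (359,216). The side view shows the same two tins at (371,252) and (363,215), with the lids facing the robot. Next I'll take an enlarged crop of both views to measure from.

```bash
sed -i 's/^import.*/&\nfrom scipy.spatial.transform import Rotation as Ro/; s/R=np.array(m\[.rotation.\])/R=Ro.from_rotvec(m["rotation"]).as_matrix()/' h.py
python3 - <<'E'
from h import *
t=cv2.imread('pics/top0.png');s=cv2.imread('pics/side0.png')
def cr(im,x0,y0,w,h,k): return cv2.resize(im[y0:y0+h,x0:x0+w],None,fx=k,fy=k,interpolation=cv2.INTER_CUBIC)
a=cr(t,340,230,100,70,4);b=cr(t,212,220,100,70,4);c=cr(s,340,195,100,80,4);d=cr(s,252,265,105,100,4)
o=np.zeros((700,820,3),np.uint8)
o[:280,:400]=a;o[:280,400:800]=b;o[280:600,:400]=c;o[280:680,400:820]=d
cv2.imwrite('pics/c0.png',o[:600,:800])
for n,pts in dict(top=[(361,282),(428,255)],side=[(371,252),(363,215)]).items():
    for p in pts: print(n,p,back(n,p,.033).round(4))
for p in [(221,226),(217,250),(310,252),(303,278)]: print('tray',back('top',p,.045).round(4))
E
```

```text
top (361, 282) [ 0.4608 -0.1252  0.033 ]
top (428, 255) [ 0.5297 -0.289   0.033 ]
side (371, 252) [ 0.4672 -0.122   0.033 ]
side (363, 215) [ 0.5299 -0.2861  0.033 ]
tray [0.5913 0.2193 0.045 ]
tray [0.5318 0.2263 0.045 ]
tray [ 0.5307 -0.      0.045 ]
tray [0.4671 0.0156 0.045 ]
```

View pics/c0.png

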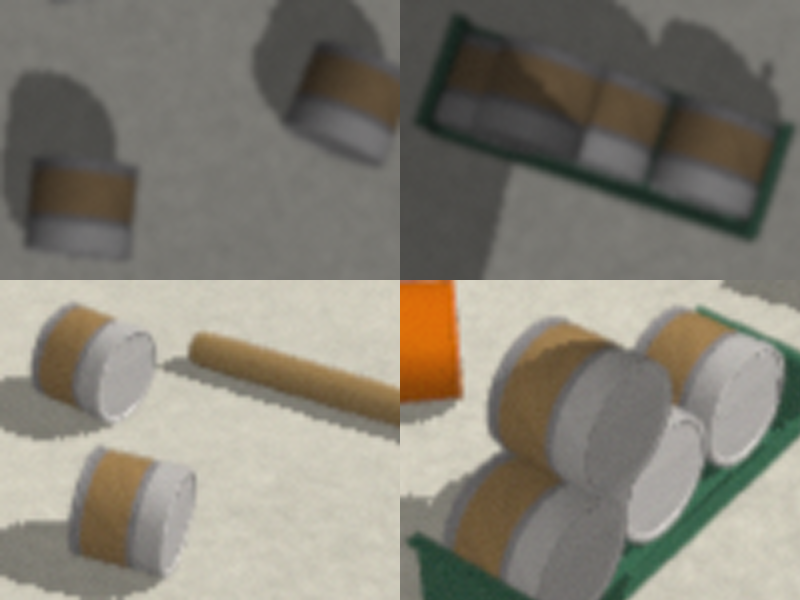

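```bash
cat > fit.py <<'E'
from h import *
from scipy.optimize import least_squares
def rect(x,y,th,a,b,z):
    P=np.array([[a,b],[-a,b],[-a,-b],[a,-b]])/1; c,s=np.cos(th),np.sin(th)
    return np.c_[P@np.array([[c,s],[-s,c]])+[x,y],np.full(4,z)]
def hull(n,x,y,th,z=.033):
    f=np.linspace(0,2*np.pi,120); P=[]
    for e in(-.028,.028):
        l=.033*np.cos(f);P.append(np.c_[x+e*np.cos(th)-l*np.sin(th),y+e*np.sin(th)+l*np.cos(th),z+.033*np.sin(f)])
    return cv2.convexHull(proj(n,np.vstack(P)).astype(np.float32))
def fittin(obs,x0,z=.033):
    f=lambda v:[cv2.pointPolygonTest(hull(n,*v,z),tuple(map(float,p)),True) for n in obs for p in obs[n]]
    return least_squares(f,x0,diff_step=1e-3,x_scale=[.01,.01,.1])
E
python3 - <<'E'
from fit import *
pt=np.array([(225.75,224.25),(217,249.5),(300.75,279.25),(309.5,251.25)])
r=least_squares(lambda v:(proj('top',rect(*v,.037,.105,.045))-pt).ravel(),[.53,.11,0.2])
print('tray',r.x.round(4),r.fun.round(1))
A=lambda L:[(340+x/4,230+y/4) for x,y in L]; C=lambda L:[(340+x/4,195+(y-280)/4) for x,y in L]
t1=dict(top=A([(32,155),(138,165),(130,258),(25,245)]),side=C([(95,448),(70,548),(160,577),(196,475)]))
t2=dict(top=A([(320,42),(288,122),(382,163),(360,56)]),side=C([(72,304),(34,370),(38,397),(100,423),(155,362),(150,340)]))
for n,t,x in(('t1',t1,[.462,-.124,.05]),('t2',t2,[.53,-.288,-.2])):
    q=fittin(t,x); print(n,q.x.round(4),q.fun.round(1))
s=arm.observe();print(Ro.from_rotvec(s['ee_rot']).as_matrix().round(3))
E
```

```text
tray [ 0.5313  0.114  -0.3077] [ 2.  -1.   0.3  2.1 -1.7 -0.1 -0.6 -1. ]
t1 [ 0.4615 -0.1229 -0.064 ] [-0.1 -0.1 -0.1  0.5  0.5 -0.1 -0.7  0.3]
t2 [ 0.5272 -0.2832 -0.2139] [-0.8  1.3 -0.4  1.2 -0.1  0.1 -0.2 -1.5 -0.3  1.2]
[[-0.967  0.254 -0.   ]
 [ 0.254  0.967 -0.   ]
 [-0.    -0.    -1.   ]]
```

```bash
cat > plan.py <<'E'
from fit import *
def plan(x,y,z,th):
    s=arm.observe();R=Ro.from_rotvec(s['ee_rot']).as_matrix()
    d=R.T@(np.array([x,y,z])-s['ee_pos'])*1000; h=np.arctan2(R[1,1],R[0,1])
    w=(th-h+np.pi/2)%np.pi-np.pi/2
    print('t',s['time_s'],'pos',s['ee_pos'].round(4),'gap',round(s['finger_gap'],4),'F',np.round(s['force'],1),'shift',d.round(1),'turn',round(-w,3),'q',s['qpos'].round(2))
E
python3 -c "
from plan import *
plan(.4615,-.1229,.2,-.064)"
```

```text
t 0.6 pos [0.1397 0.532  0.2313] gap 0.0851 F [ 0.3  0.6 -0.2] shift [-477.6 -551.6   31.3] turn 1.378 q [ 1.31  0.09  0.18  1.66 -0.    1.57]
```

drive_tool([
  [[-478, -552, 31], 1.378, 85],
  [[-478, -552, 31], 1.378, 85],
  [[-478, -552, 31], 1.378, 85],
  [[-478, -552, 31], 1.378, 85],
  [[-478, -552, 31], 1.378, 85],
  [[-478, -552, 31], 1.378, 85],
  [[-478, -552, 31], 1.378, 85],
  [[-478, -552, 31], 1.378, 85],
  [[-478, -552, 31], 1.378, 85],
  [[-478, -552, 31], 1.378, 85],
])

```text
time_s: 1.85
ee_pos: [0.4157, -0.0306, 0.2051]
ee_rot: [2.291, 2.148, 0.002]
force: [1.7, 0.4, 0.4]
finger_gap: 0.0851
```

```bash
python3 -c "
from plan import *
plan(.4615,-.1229,.11,-.064)"
```

```text
t 1.85 pos [ 0.4157 -0.0306  0.2051] gap 0.0851 F [1.7 0.4 0.4] shift [-89.1  51.5  95.1] turn -0.0 q [-0.07 -0.24 -0.18  1.63  0.    1.56]
```

drive_tool([
  [[-89, 51, 60], 0, 85],
  [[-89, 51, 80], 0, 85],
  [[-89, 51, 95], 0, 85],
  [[-89, 51, 95], 0, 85],
  [[-89, 51, 95], 0, 85],
])

```text
time_s: 2.48
ee_pos: [0.4613, -0.1224, 0.1114]
ee_rot: [2.29, 2.148, 0.003]
force: [-0.8, -0.8, 0.2]
finger_gap: 0.0847
```

```bash
python3 -c "
from plan import *
plan(.4615,-.1229,.010,-.064)
im=snap('side','s1.png')
a=cv2.imread('pics/s1.png')[150:370,240:480]
cv2.imwrite('pics/s1c.png',cv2.resize(a,None,fx=2.7,fy=2.7,interpolation=cv2.INTER_CUBIC))"
```

```text
t 2.475 pos [ 0.4613 -0.1224  0.1114] gap 0.0847 F [-0.8 -0.8  0.2] shift [-5.000e-01 -1.000e-01  1.014e+02] turn -0.0 q [-0.26 -0.1  -0.24  1.43  0.    1.38]
```

View pics/s1c.png

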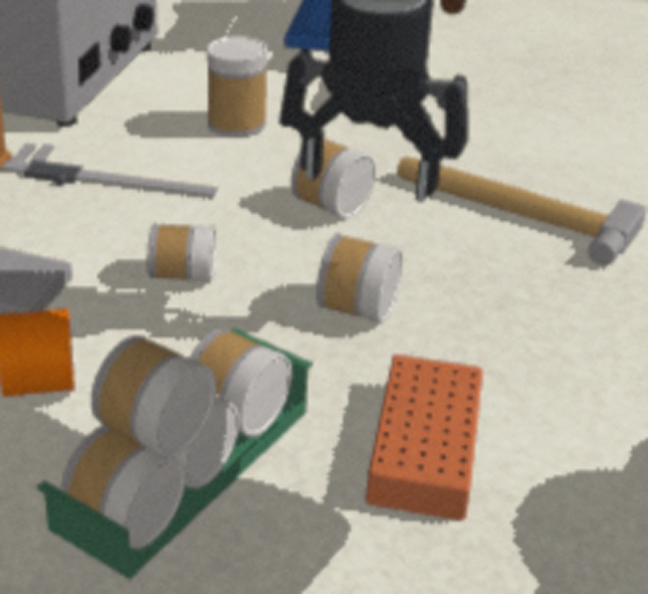

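The gripper (crop 370,180) hangs centred over the near tin (crop 360,280) with its jaws across the two ends. The pile and the bystanders haven't moved. I'll descend and grip.

drive_tool([
  [[0, 0, 50], 0, 85],
  [[0, 0, 85], 0, 85],
  [[0, 0, 101], 0, 85],
  [[0, 0, 101], 0, 85],
  [[0, 0, 101], 0, 60],
  [[0, 0, 101], 0, 45],
  [[0, 0, 101], 0, 45],
  [[0, 0, 101], 0, 45],
  [[0, 0, 101], 0, 45],
])

```text
time_s: 3.65
ee_pos: [0.4631, -0.1226, 0.0125]
ee_rot: [2.287, 2.146, 0.006]
force: [-0.2, 1.2, 6.7]
finger_gap: 0.0555
```

```bash
python3 -c "
from plan import *
plan(.4615,-.1229,.2,-.064)
t=[.5313,.114,-.3077];c,s=np.cos(t[2]),np.sin(t[2])
for y in(-.034,0): print(t[0]-s*y,t[1]+c*y)
x,y=t[0]+s*.034,t[1]-c*.034
plan(x,y,.2,t[2])"
```

```text
t 3.65 pos [ 0.4631 -0.1226  0.0125] gap 0.0555 F [-0.2  1.2  6.7] shift [  -0.5   -0.4 -187.5] turn 0.0 q [-0.26 -0.06 -0.4   1.23  0.    1.38]
0.5210025062143392 0.08159688870286871
0.5313 0.114
t 3.65 pos [ 0.4631 -0.1226  0.0125] gap 0.0555 F [-0.2  1.2  6.7] shift [ 207.4   46.  -187.3] turn 0.244 q [-0.26 -0.06 -0.4   1.23  0.    1.38]
```

drive_tool([
  [[0, 0, -20], 0, 45],
  [[0, 0, -70], 0, 45],
  [[0, 0, -130], 0, 45],
  [[40, 10, -175], 0.1, 45],
  [[90, 20, -187], 0.2, 45],
  [[140, 30, -187], 0.244, 45],
  [[180, 40, -187], 0.244, 45],
  [[207, 46, -187], 0.244, 45],
  [[207, 46, -187], 0.244, 45],
  [[207, 46, -187], 0.244, 45],
])

```text
time_s: 4.9
ee_pos: [0.5209, 0.0809, 0.2]
ee_rot: [2.532, 1.852, 0.007]
force: [-0.2, -0.3, -2.0]
finger_gap: 0.0556
```

```bash
python3 - <<'E'
from plan import *
plan(.521,.0816,.14,-.3077)
snap('side','s2.png');snap('top','t2.png')
a=cv2.imread('pics/s2.png')[195:375,240:400];b=cv2.imread('pics/t2.png')[205:295,205:325]
o=np.zeros((600,800,3),np.uint8)
a=cv2.resize(a,None,fx=10/3,fy=10/3,interpolation=cv2.INTER_CUBIC);o[:600,:533]=a[:,:533]
b=cv2.resize(b,None,fx=2.2,fy=2.2);o[:b.shape[0],533:533+b.shape[1]]=b
# overlay predicted outlines in side crop
t=[.5313,.114,-.3077];c,s=np.cos(t[2]),np.sin(t[2])
for y,z in((-.068,.036),(0,.036),(.068,.036),(.034,.093)):
    h=(hull('side',t[0]-s*y,t[1]+c*y,t[2],z).reshape(-1,2)-[240,195])*10/3
    cv2.polylines(o,[h.astype(int)],True,(0,0,255),1)
cv2.imwrite('pics/c2.png',o)
E
```

```text
t 4.9 pos [0.5209 0.0809 0.2   ] gap 0.0556 F [-0.2 -0.3 -2. ] shift [ 0.7 -0.5 60. ] turn 0.0 q [ 0.16  0.02  0.04  1.59 -0.    2.03]
```

View pics/c2.png

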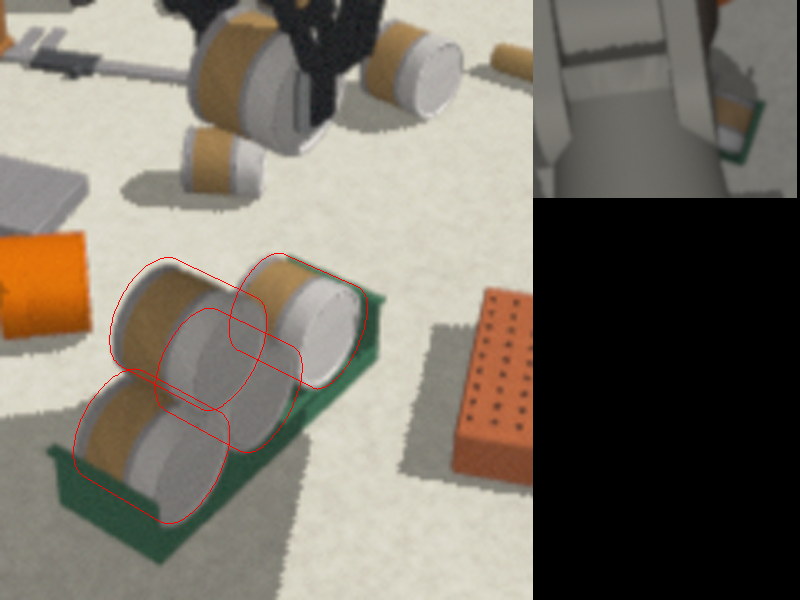

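The held tin is level at crop (265,80). The predicted outlines match the pile to about 2 px, so the tray pose is good. Next I'll check the held tin's offset in the grip numerically.

```bash
python3 - <<'E'
from plan import *
h=(hull('side',.5209,.0809,-.3077,.2205).reshape(-1,2)-[240,195])*10/3
print(h.min(0),h.max(0),'seen 190,8 .. 335,155')
for dz in(0,.005): 
  for d in(-.004,.004):
    h=(hull('side',.5209+d*.303,.0809+d*.953,-.3077,.2205+dz).reshape(-1,2)-[240,195])*10/3; print(dz,d,h.min(0),h.max(0))
E
```

```text
[184.22078451   3.16060384] [344.76084391 154.7912089 ] seen 190,8 .. 335,155
0 -0.004 [189.13269043   0.45344035] [349.03167725 151.51148478]
0 0.004 [179.27459717   5.88633219] [340.46101888 158.09366862]
0.005 -0.004 [188.84918213  -8.02500407] [349.31040446 143.41552734]
0.005 0.004 [178.95385742  -2.63112386] [340.71166992 149.9647522 ]
```

drive_tool([
  [[1, 0, 45], 0, 45],
  [[1, 0, 85], 0, 45],
  [[1, 0, 110], 0, 45],
  [[1, 0, 118], 0, 45],
  [[1, 0, 121], 0, 45],
  [[1, 0, 123], 0, 45],
  [[1, 0, 125], 0, 45],
  [[1, 0, 126], 0, 45],
])

```text
time_s: 6.0
ee_pos: [0.5222, 0.0813, 0.0744]
ee_rot: [2.532, 1.851, 0.008]
force: [-0.0, -0.4, -2.6]
finger_gap: 0.0553
```

drive_tool([
  [[0, 0, 1], 0, 45],
  [[0, 0, 2], 0, 45],
  [[0, 0, 2], 0, 45],
])

```text
time_s: 6.38
ee_pos: [0.5226, 0.0816, 0.073]
ee_rot: [2.532, 1.851, 0.01]
force: [0.1, 0.9, 2.6]
finger_gap: 0.0556
```

Contact is at the expected height: the force rises from -2.6 to +2.6 N at TCP 0.073. I'll ease down another 0.5 mm and release.

drive_tool([
  [[0, 0, 0.5], 0, 45],
  [[0, 0, 0.5], 0, 58],
  [[0, 0, 0.5], 0, 66],
  [[0, 0, 0.5], 0, 76],
  [[0, 0, 0.5], 0, 80],
  [[0, 0, 0.5], 0, 80],
])

```text
time_s: 7.12
ee_pos: [0.5226, 0.0816, 0.0725]
ee_rot: [2.532, 1.851, 0.01]
force: [0.4, -0.4, -0.3]
finger_gap: 0.0799
```

```bash
python3 - <<'E'
from plan import *
plan(.5272,-.2832,.2,-.2139)
snap('side','s3.png')
a=cv2.imread('pics/s3.png')[195:375,240:400]
a=cv2.resize(a,None,fx=10/3,fy=10/3,interpolation=cv2.INTER_CUBIC)
t=[.5313,.114,-.3077];c,s=np.cos(t[2]),np.sin(t[2])
for y,z in((.034,.093),(-.034,.093)):
    h=(hull('side',t[0]-s*y,t[1]+c*y,t[2],z).reshape(-1,2)-[240,195])*10/3
    cv2.polylines(a,[h.astype(int)],True,(0,0,255),1)
cv2.imwrite('pics/c3.png',a)
E
```

```text
t 7.125 pos [0.5226 0.0816 0.0725] gap 0.0799 F [ 0.4 -0.4 -0.3] shift [-345.9  116.1 -127.3] turn -0.094 q [ 0.16  0.03 -0.19  1.34 -0.    2.03]
```

View pics/c3.png

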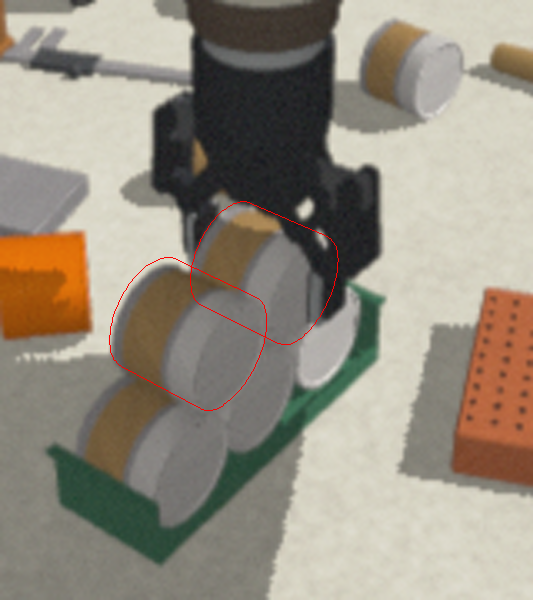

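The tin lies in the second-row gap at crop (265,270), against the upper tin and inside its predicted outline, with the fingers open. I'll rise and go to the second tin.

drive_tool([
  [[0, 0, -20], 0, 80],
  [[0, 0, -70], 0, 80],
  [[0, 0, -127], 0, 85],
  [[-60, 20, -127], -0.05, 85],
  [[-120, 40, -127], -0.094, 85],
  [[-180, 60, -127], -0.094, 85],
  [[-240, 80, -127], -0.094, 85],
  [[-300, 100, -127], -0.094, 85],
  [[-346, 116, -127], -0.094, 85],
  [[-346, 116, -127], -0.094, 85],
])

```text
time_s: 8.43
ee_pos: [0.5265, -0.2865, 0.1987]
ee_rot: [2.447, 1.963, 0.009]
force: [-0.3, 0.2, 0.9]
finger_gap: 0.0853
```

```bash
python3 - <<'E'
from plan import *
plan(.5272,-.2832,.010,-.2139)
snap('side','s4.png');
a=cv2.imread('pics/s4.png')[170:350,250:440]
a=cv2.resize(a,None,fx=10/3,fy=10/3,interpolation=cv2.INTER_CUBIC)
t=[.5313,.114,-.3077];c,s=np.cos(t[2]),np.sin(t[2])
for x,y,th,z in((t[0]-s*.034,t[1]+c*.034,t[2],.093),(t[0]+s*.034,t[1]-c*.034,t[2],.093),(.5272,-.2832,-.2139,.033)):
    h=(hull('side',x,y,th,z).reshape(-1,2)-[250,170])*10/3
    cv2.polylines(a,[h.astype(int)],True,(0,0,255),1)
cv2.imwrite('pics/c4.png',a)
E
```

```text
t 8.425 pos [ 0.5265 -0.2865  0.1987] gap 0.0853 F [-0.3  0.2  0.9] shift [  3.2  -1.4 188.7] turn -0.005 q [-0.5   0.19  0.23  1.6   0.    1.29]
```

View pics/c4.png

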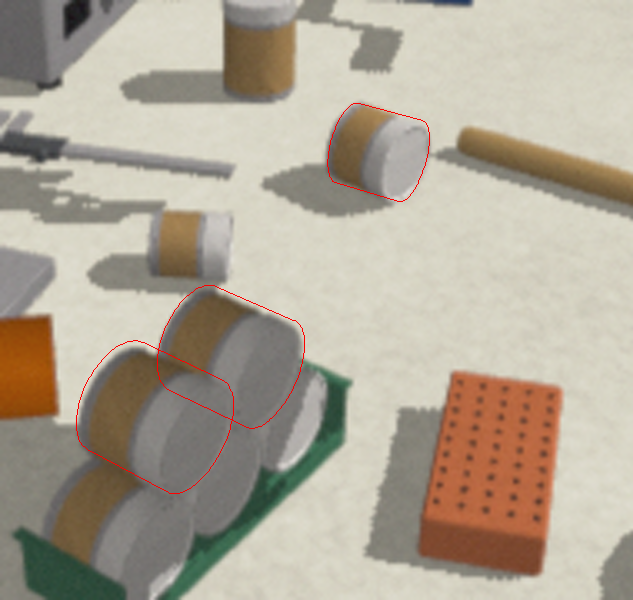

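The second-row tin sits firmly. For the second tin, the outline at crop (380,150) overshoots at the lower left, so its yaw is probably larger. I'll refit it.

```bash
python3 - <<'E'
from plan import *
A=lambda L:[(340+x/4,230+y/4) for x,y in L]
t2=dict(top=A([(320,42),(288,122),(382,163),(360,58)]),side=[(250+x*.3,170+y*.3) for x,y in[(355,103),(330,150),(334,172),(348,185),(400,201),(418,180),(429,142),(420,123),(385,110)]])
for th in(-.2,-.3,-.38,-.45):
    q=fittin(t2,[.5272,-.2832,th]); print(q.x.round(4),round(q.cost,2),q.fun.round(1))
m=viewer.snapshot('top'); 
E
```

```text
[ 0.5264 -0.2847 -0.2158] 3.63 [-1.1  0.6 -0.   1.5 -0.1 -0.1  1.1  0.1  0.   0.7  0.5  1.2  0.2]
[ 0.5264 -0.2847 -0.2155] 3.63 [-1.1  0.6 -0.   1.5 -0.1 -0.1  1.1  0.1 -0.   0.7  0.5  1.2  0.2]
[ 0.5264 -0.2847 -0.2157] 3.63 [-1.1  0.6 -0.   1.5 -0.1 -0.1  1.1  0.1 -0.   0.7  0.5  1.2  0.2]
[ 0.5264 -0.2847 -0.2157] 3.63 [-1.1  0.6 -0.   1.5 -0.1 -0.1  1.1  0.1 -0.   0.7  0.5  1.2  0.2]
```

```bash
python3 - <<'E'
from plan import *
from scipy.optimize import minimize
def mask(f,box):
    im=cv2.imread('pics/'+f); hsv=cv2.cvtColor(im,cv2.COLOR_BGR2HSV)
    x0,y0,x1,y1=box; s=hsv[y0:y1,x0:x1]; m=((s[...,1]>75)&(s[...,0]>5)&(s[...,0]<28)).astype(np.uint8)
    n,l,st,_=cv2.connectedComponentsWithStats(m); k=1+st[1:,4].argmax()
    p=np.argwhere(l==k)[:,::-1]+[x0,y0]
    h=cv2.convexHull(np.vstack([p+[a,b] for a in(-.4,.4) for b in(-.4,.4)]).astype(np.float32)); return h
F=np.linspace(0,2*np.pi,90)
def lab(n,x,y,th,e1,e2):
    o=viewer.camera_model(n)['origin'];P=[]
    for e in(e1,e2):
        l=np.cos(F);N=np.c_[-l*np.sin(th),l*np.cos(th),np.sin(F)]
        Q=N*.033+[x+e*np.cos(th),y+e*np.sin(th),.033]; P.append(Q[((o-Q)*N).sum(1)>0])
    return cv2.convexHull(proj(n,np.vstack(P)).astype(np.float32))
def loss(v,M):
    t=0
    for n,h in M:
        g=lab(n,*v[:3],*v[3:]);i=cv2.intersectConvexConvex(h,g)[0];t+=1-i/(cv2.contourArea(h)+cv2.contourArea(g)-i)
    return t
T1=[('top',mask('top0.png',(344,264,380,298))),('side',mask('side0.png',(352,232,392,272)))]
T2=[('top',mask('top0.png',(410,236,446,274))),('side',mask('s4.png',(345,195,385,235)))]
for M,x0 in((T1,[.4615,-.1229]),(T2,[.5268,-.284])):
    for th in(-.1,-.3,-.45):
        v0=np.array(x0+[th,-.011,.024]); S=np.vstack([v0]+[v0+np.eye(5)[i]*[.006,.006,.12,.005,.005] for i in range(5)])
        r=minimize(loss,v0,args=(M,),method='Nelder-Mead',options=dict(initial_simplex=S,maxiter=400)); print(r.x.round(4),round(r.fun,3))
plan(.5268,-.284,.01,-.35)
E
```

```text
[ 0.464  -0.1197 -0.1455 -0.0048  0.0175] 0.254
[ 0.4652 -0.1199 -0.154  -0.0066  0.0163] 0.249
[ 0.4613 -0.1193 -0.154  -0.0027  0.0201] 0.249
[ 5.271e-01 -2.830e-01 -4.051e-01  1.000e-04  2.180e-02] 0.25Traceback (most recent call last):
  File "<stdin>", line 26, in <module>
    res = _minimize_neldermead(fun, x0, args, callback, bounds=bounds,
                               **options)
    fxr = func(xr)
    fx = function(np.copy(x), *(wrapper_args + args))
  File "<stdin>", line 19, in loss
  File "<stdin>", line 15, in lab
  File "h.py", line 7, in proj
    m=viewer.camera_model(n);R=Ro.from_rotvec(m["rotation"]).as_matrix();c=(np.atleast_2d(P)-m['origin'])@R
ValueError: time passes only in moves, steps and waits
```

The label fit gives a yaw of about -0.40, and the edge slopes give -0.36. I'll use -0.38 with the centre at (0.527,-0.284).

```bash
python3 -c "
from plan import *
plan(.5268,-.284,.01,-.38)"
```

```text
t 8.525 pos [ 0.5268 -0.2835  0.1993] gap 0.0848 F [-0.4  0.9 -0.2] shift [ -0.8  -1.4 189.3] turn 0.164 q [-0.5   0.19  0.23  1.6   0.    1.29]
```

drive_tool([
  [[-1, -1, 50], 0.164, 85],
  [[-1, -1, 100], 0.164, 85],
  [[-1, -1, 150], 0.164, 85],
  [[-1, -1, 180], 0.164, 85],
  [[-1, -1, 189], 0.164, 85],
  [[-1, -1, 189], 0.164, 70],
  [[-1, -1, 189], 0.164, 60],
  [[-1, -1, 189], 0.164, 45],
  [[-1, -1, 189], 0.164, 45],
  [[-1, -1, 189], 0.164, 45],
])

```text
time_s: 9.78
ee_pos: [0.5284, -0.2847, 0.0127]
ee_rot: [2.595, 1.758, 0.013]
force: [0.4, 0.6, 5.1]
finger_gap: 0.0553
```

```bash
python3 -c "
from plan import *
plan(.5313,.114,.25,-.3077)"
```

```text
t 9.775 pos [ 0.5284 -0.2847  0.0127] gap 0.0553 F [0.4 0.6 5.1] shift [ 372.1 -142.4 -237.8] turn -0.072 q [-0.5   0.22 -0.1   1.24  0.    1.45]
```

drive_tool([
  [[0, 0, -20], 0, 45],
  [[0, 0, -70], 0, 45],
  [[0, 0, -130], 0, 45],
  [[0, 0, -190], 0, 45],
  [[50, -20, -238], -0.04, 45],
  [[105, -40, -238], -0.072, 45],
  [[160, -61, -238], -0.072, 45],
  [[215, -82, -238], -0.072, 45],
  [[270, -103, -238], -0.072, 45],
  [[320, -122, -238], -0.072, 45],
])

```text
time_s: 11.02
ee_pos: [0.5306, 0.06, 0.2514]
ee_rot: [2.529, 1.85, 0.015]
force: [1.1, 0.1, -2.3]
finger_gap: 0.0552
```

```bash
python3 -c "
from plan import *
plan(.5313,.114,.2,-.3077)"
```

```text
t 11.025 pos [0.5306 0.06   0.2514] gap 0.0552 F [ 1.1  0.1 -2.3] shift [ 51.6 -16.4  51.3] turn 0.0 q [ 0.11  0.04  0.17  1.68 -0.    1.99]
```

drive_tool([
  [[25, -8, 0], 0, 45],
  [[45, -14, 20], 0, 45],
  [[52, -16, 51], 0, 45],
  [[52, -16, 51], 0, 45],
  [[52, -16, 51], 0, 45],
])

```text
time_s: 11.65
ee_pos: [0.532, 0.114, 0.202]
ee_rot: [2.528, 1.85, 0.017]
force: [0.1, -0.1, -2.5]
finger_gap: 0.0555
```

```bash
python3 - <<'E'
from plan import *
snap('side','s5.png')
plan(.5315,.114,.135,-.3077)
t=[.5313,.114,-.3077];c,s=np.cos(t[2]),np.sin(t[2])
a=cv2.imread('pics/s5.png')[190:370,240:400]
a=cv2.resize(a,None,fx=10/3,fy=10/3,interpolation=cv2.INTER_CUBIC)
p=arm.observe()['ee_pos']
for x,y,z in((p[0],p[1],p[2]+.0205),(t[0]-s*.034,t[1]+c*.034,.093),(t[0]+s*.034,t[1]-c*.034,.093)):
    h=(hull('side',x,y,t[2],z).reshape(-1,2)-[240,190])*10/3
    cv2.polylines(a,[h.astype(int)],True,(0,0,255),1)
cv2.imwrite('pics/c5.png',a)
E
```

```text
t 11.7 pos [0.5322 0.114  0.2022] gap 0.0557 F [ 0.2  0.3 -2.1] shift [-0.4 -1.6 67.1] turn -0.0 q [ 0.21  0.05  0.08  1.59 -0.    2.09]
```

View pics/c5.png

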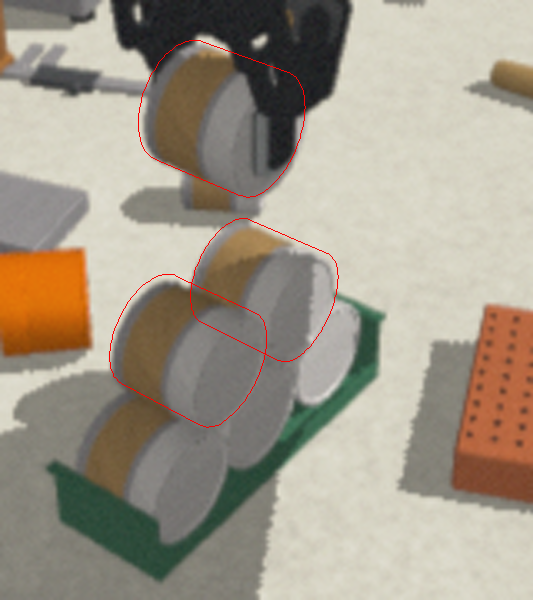

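The held tin at crop (222,120) sits in its predicted outline, and so do both second-row tins, so it is centred over the top gap. I'll lower it.

drive_tool([
  [[0, -1, 30], 0, 45],
  [[0, -1, 52], 0, 45],
  [[0, -1, 63], 0, 45],
  [[0, -1, 67], 0, 45],
  [[0, -1, 69], 0, 45],
  [[0, -1, 70], 0, 45],
  [[0, -1, 71], 0, 45],
  [[0, -1, 71], 0, 45],
])

```text
time_s: 12.7
ee_pos: [0.5324, 0.1142, 0.1313]
ee_rot: [2.528, 1.849, 0.018]
force: [-0.4, 0.1, -3.1]
finger_gap: 0.0557
```

drive_tool([
  [[0, 0, 1], 0, 45],
  [[0, 0, 2], 0, 45],
  [[0, 0, 2], 0, 45],
])

```text
time_s: 13.08
ee_pos: [0.5324, 0.1143, 0.1293]
ee_rot: [2.528, 1.849, 0.018]
force: [0.2, 0.3, -0.9]
finger_gap: 0.0553
```

drive_tool([
  [[0, 0, 0.5], 0, 45],
  [[0, 0, 1], 0, 45],
  [[0, 0, 1], 0, 45],
])

```text
time_s: 13.45
ee_pos: [0.5326, 0.1144, 0.1289]
ee_rot: [2.528, 1.849, 0.02]
force: [-1.1, 1.7, 5.0]
finger_gap: 0.0554
```

The tin is supported: 5 N up, at the expected height. Releasing.

drive_tool([
  [[0, 0, 0], 0, 56],
  [[0, 0, 0], 0, 60],
  [[0, 0, 0], 0, 68],
  [[0, 0, 0], 0, 76],
  [[0, 0, 0], 0, 80],
  [[0, 0, 0], 0, 80],
])

```text
time_s: 14.2
ee_pos: [0.5326, 0.1144, 0.1289]
ee_rot: [2.528, 1.849, 0.02]
force: [0.5, 0.2, -0.6]
finger_gap: 0.0798
```

drive_tool([
  [[0, 0, -10], 0, 80],
  [[0, 0, -30], 0, 80],
  [[0, 0, -60], 0, 80],
  [[0, 0, -110], 0, 80],
  [[-50, 0, -110], 0, 80],
  [[-100, 0, -110], 0, 80],
  [[-150, 0, -110], 0, 80],
  [[-150, 0, -110], 0, 80],
])

```text
time_s: 15.2
ee_pos: [0.4847, -0.0309, 0.2394]
ee_rot: [2.53, 1.844, 0.021]
force: [0.7, 0.2, -0.3]
finger_gap: 0.0799
```

```bash
python3 - <<'E'
from plan import *
snap('side','s6.png');snap('top','t6.png')
plan(.5315,.114,.135,-.3077)
a=cv2.imread('pics/s6.png')[150:370,200:480];b=cv2.imread('pics/t6.png')[210:290,205:325]
o=np.zeros((600,800,3),np.uint8)
a=cv2.resize(a,None,fx=2,fy=2,interpolation=cv2.INTER_CUBIC);o[:440,:560]=a
t=[.5313,.114,-.3077]
h=(hull('side',*t,.149).reshape(-1,2)-[200,150])*2
cv2.polylines(o,[h.astype(int)],True,(0,0,255),1)
b=cv2.resize(b,None,fx=2,fy=2);o[440:600,:240]=b
cv2.imwrite('pics/c6.png',o)
E
```

```text
t 15.3 pos [ 0.4855 -0.0287  0.2389] gap 0.0798 F [0.5 0.5 0.2] shift [149.4  -1.3 104.7] turn -0.001 q [-0.06 -0.08  0.02  1.66  0.    1.82]
```

View pics/c6.png

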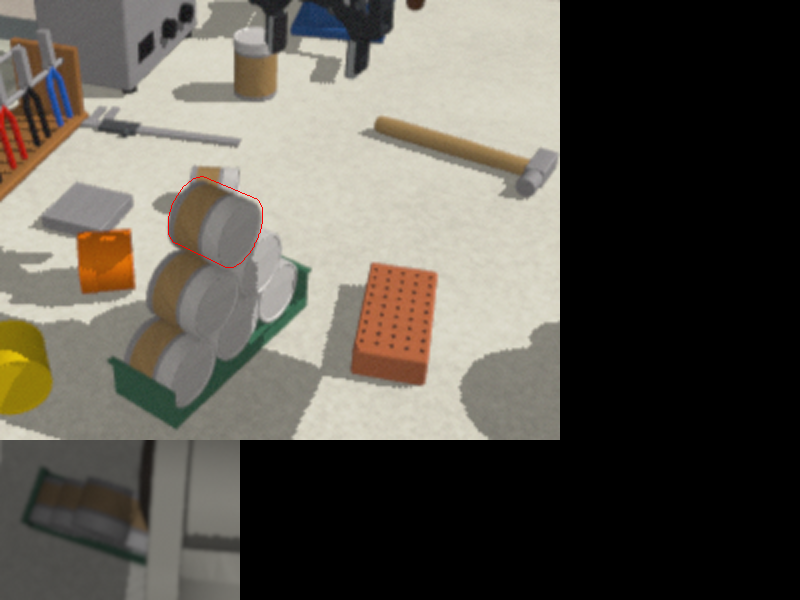

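The pyramid is complete. The top tin at crop (215,222) matches its predicted outline, the lids face the robot and line up, the bystanders are where they were, and the gripper is clear. I'll hand it in.

```bash
python3 -c "
from bench import arm
print(arm.sign_off())"
```

```text
the job is handed in; nothing more can be done
None
```

The pyramid is built and handed in at about 15 s of the 51 s allowed. I gripped both loose tins of the right size across their ends. One went into the second-row gap and the other on top, each lowered until the wrist force showed it was supported before I let go.

- **Last picture:** All the pile tins that show sit where predicted to within about 2 px. Every lid I could see faces the robot, the gripper is clear, and the bystanders I could see look unmoved.
- **Not fully checked:** The arm hid most of the pile from the top camera, so the final check rests mainly on the side view. The ring clamp was outside that crop, but the arm never worked near it.
- **A disagreement:** My two yaw estimates for the second tin differed: -0.22 rad from its outline, about -0.38 from its label and edges. I used -0.38, and the grip closed cleanly at 55 mm.

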